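# Kick a drilled block out of its jig and stop it with the other finger

### The job

Take the drilled block out of the jig: press the spring catch's thumb pad right down with one finger so that the kicker throws the block out of its nest, and stop the block part-way down the sloping run-out with the other finger before it slides off the end. Finish holding like that, the pad still pressed down and the block at rest on the run-out against your finger; do not lift the block, and leave everything else where it stands.

Things in the scene. Friction and masses are not known exactly. Their poses are not given: they have to be found in the camera images.
- lane: The jig's nest and oiled steel run-out, a straight channel 42 mm wide between 7 mm thick side rails. Origin: channel floor, centreline, under the middle of the block in its nest, 64 mm above the bench. x points down the run-out, 22 degrees below level; y is level, across it; z is square to the floor. Rails stand 9 mm above the floor, 20 mm beside the nest (x up to 14 mm).
- lane_end (a point): Middle of the open lower end of the channel floor, at x = 122 mm of the lane, 18 mm above the bench. Up the slope behind the nest stand the spring kicker's housing and the swung-open drill bushing plate, up to 180 mm above the bench, 30 mm and more up-slope of the nest's middle.
- block_mid (a point): Centre of the drilled block: bright metal, two small holes in its top, 40 (along the channel) x 38 x 24 mm high, 0.28 kg. At first in the nest, at x = 0, z = 12 mm of the lane, pushed down-slope by a spring kicker (5 N, 15 mm stroke) and held by the catch's tongue, which stands 6 mm proud of the floor at x = 21 to 26 mm. Let go, it shoots out and slides off the end in under half a second.
- catch_pad (a point): Middle of the top of the catch's flat, level thumb pad, 30 (along the run-out) x 26 mm, outside the channel on the lane's -y side: 60 mm (level) down-slope of the nest's middle, 50 mm sideways of the centreline. Press it straight down. Its top is 60 mm above the bench at rest, 50 mm when right down; the channel floor abreast of it is at 40 mm, and at 44 mm 11 mm up-slope of there.
- catch (a joint): How far the catch is pressed, in m: 0 at rest, 0.010 right down on its stop. Its spring resists with about 3 N at first, 7 N right down, and returns it. The tongue sinks with the pad and lets the block go at about 0.007; the pad must stay down.
- spare: Another drilled block like the first, lying on the bench by the jig; origin in the middle of its underside. Leave it.
- coupling: Dark steel pipe coupling, 48 mm across, 42 mm high, standing on end near the jig; origin in the middle of its underside. Leave it.
- oilcan: Bare steel oil can with a thin bent brass spout, 60 mm across, 125 mm high, near the jig; origin in the middle of its underside. Leave it.
- spanner: Combination spanner (open end and ring end), 170 mm long, lying on the bench beside the jig; origin underneath it, x axis along it. Leave it.
- square: Engineer's square lying flat, 100 mm stock and 130 mm blade; origin under the middle of the stock. Leave it.
- drill: Grey and black cordless drill standing on its battery, 210 mm high; origin under the battery. Leave it.
Things that resemble listed ones, but are neither listed nor needed, are in the scene too. What is shaped like the part that bears block_mid but orange or turquoise is not meant.

How it is judged (in metres and radians):
On the way, in this order (a step that is already met when the one before it is completed fails the run):
1. the catch is pressed far enough to let the block go (value of joint catch above 0.0055 m).
2. the block has left its nest and is stopped on the run-out by a finger, the pad still down (value of joint catch above 0.0065 m and x of block_mid in the frame of lane between 0.01 and 0.1 m and contact force between the fingers and block above 0.1 N), for 0.3 s.
At the end, for the whole second after the job is handed in: The catch is still pressed (at least 6.5 mm of its 10 mm), and the block lies at rest (under 10 mm/s) on the run-out floor, its centre 10 to 100 mm down the run-out from its place in the nest and not lifted more than 6 mm, stopped by a finger (contact force over 0.1 N) (all of step 2 and z of block_mid in the frame of lane between 0.006 and 0.018 m and linear speed of block below 0.01 m/s); the arm keeps its last pose, push and grip.
It fails at once if the block slid off the run-out (x of block_mid in the frame of lane above 0.112 m or z of block_mid in the frame of lane below 0 m).
It fails at once if the block was lifted off the run-out (z of block_mid in the frame of lane above 0.026 m).
It fails at once if something else on the bench was moved (distance of any of spare, coupling, oilcan, spanner, square, drill from where it was at the start of the episode above 0.02 m).
It also fails if it takes over 29 s, if anything falls off the work surface, if the arm or the gripper's body presses on something with over 40 N, if the wrist force passes 120 N, or if a joint passes its speed limit or range.

### The arm

A 6-joint arm with a two-finger parallel gripper is mounted at the origin on the work surface. World frame = base frame: x ahead of the robot, y to its left, z up, the work surface at z = 0. Lengths are in mm, angles in rad, forces in N, time in s.
With the tool pointing down it reaches from about 350 to 775 mm from the base axis. Payload 7.3 kg.
Tool frame: the origin (TCP) lies midway between the tips of the shut fingers; the grasp point (between the pads) lies 19 mm behind it (bot.tcp_to_grasp is the distance from the TCP to the grasp point, in mm); z points along the fingers, y is the line along which they close (so a half turn about z gives the same grasp; the last joint's range is limited). The gripper opens to 92 mm and grips with 3 to 60 N. Pads are 19 mm wide; open, the fingers measure 130 mm over their backs; the gripper's body (75 mm by 190 mm) begins 47 mm behind the grasp point.
Start: joints at [1.069, 0.342, 1.524, -0, 1.275, -0.146], TCP at [182.865, 492.143, 226.741] pointing down, gripper open.
Joint ranges: [-2.53, 2.53], [-0.77, 2.02], [0.04, 2.7], [-1, 4.14], [0.28, 2.66], [-3.11, 3.11]. Speed limits (rad/s): [2.57, 2.57, 3.14, 3.14, 3.14, 3.14].

### API

Orientations are given as [roll, pitch, yaw] about the fixed x, y, z axes, in that order (R = Rz(yaw) Ry(pitch) Rx(roll)).
In Python, from plant import bot, viewer gives the robot as it stands. The module is installed in compiled form; this text tells all that it offers.
- The arm moves only by the shell command python3 -m handwheel 'ROWS'. ROWS is text: rows parted by semicolons, each of 7 numbers parted by spaces: the shift along the tool's x, y, z scaled (see below), then the turn, a rotation vector about the tool's x, y, z scaled (see below), then the opening, from -1 (shut) to 1 (fully open), so that 0 is half open. In form: tx ty tz rx ry rz gripper; .... A call has 1 to 8 rows; each row is the pose to reach, as a shift and turn from the pose commanded when the call began, along the tool's axes at that moment, turning the shorter way round; what a row does not reach only later rows make up. The controller multiplies each number of a shift by 10 cm and each number of a turn by pi rad. A row lasts 1/12 s, in which the tool goes at most 41.7 mm and 7.16 degrees, less where a joint would pass 70% of its speed; a pose out of reach is approached as far as the arm can. A call with a number of a shift or a turn outside -1 to 1 is refused whole. A call with a gripper value outside its range is refused whole. The fingers move at their own pace and stop on an object; the grip force is fixed at half the most. Time passes only in rows, so rows that repeat a pose let the fingers close. It gives the time, the measured TCP pose, the force, the opening and the grip force at its end, in the units of the state.
- bot.get_obs(): the state, without advancing time (a new reading comes with each control period).
- viewer.capture(name): name is "side" or "top" or "wrist"; returns a dict with "frame" (400x640x3 uint8, red, green, blue), "fov_y" (degrees; the focal length in pixels is half the picture's height over the tangent of half this angle, whatever the lens; pixels are square), "cx", "cy" (the principal point, pixels), "dist_coeffs" ([k1, k2, p1, p2, k3] as OpenCV has them; the pictures are not rectified), "T" (4x4, takes a point from camera to world coordinates). Camera axes: x right, y down, z forward; pixel columns grow to the right and rows downward; lengths in mm; the calibration is good to about 2 mm. A picture is of the moment at which its call begins. There is no depth.
- bot.close_job(): hands the job in; it is judged then, once.
Trained networks look in a picture, given as the dict that the camera call returned (one of the last four; its "shot" number tells which), for a name from the list of things; names that differ only in an ending like _2 or _b are one class to them, and where a whole thing is asked for, a point or a joint stands for the part that bears it (a point fixed in the world has none). Each returns a list of dicts, best first, with "score" (0 to 1); they miss things now and then, are a little off and sometimes report something else, mostly with a low value. They report only what shows in the picture. A call takes as long as a camera call. They do not tell look-alikes from the thing itself.
- viewer.recognise(target, picture): "centre" ([column, row] in pixels, amid what is visible of it).
- viewer.cut_out(target, picture): "pixels" (400x640 bool, what is visible of it) and "centre" ([column, row] in pixels, amid what is visible of it).
The state is a dict: "time": time; "joint_positions": joint angles; "dq": joint speeds; "tau": joint torques, N m; "tool_pos": TCP position; "tcp_rot": TCP orientation; "contact_force": force on the tool from outside, world axes, zero at the start; "moment": the same for the moment, N m; "grip_width": finger opening in mm; "finger_force": force on a finger pad.
Only numpy, scipy, OpenCV 4.12 (cv2) and the standard library are available. Lean on these libraries where they do the work, as an engineer would, in place of code of your own. Each camera call takes 0.05 s, during which the arm holds its last target. There are 200 camera calls.

## Working session

There is one attempt and no reset: what is moved stays moved. The work goes in short steps, Python scripts to look and compute and a shell command to move; the robot and the scene stay as the last step left them, time stands still between calls to the robot, and variables do not carry over. Pictures are saved under pics/ and viewed, at most 10 in all, crops included, and the job is handed in when it is done.

```bash
mkdir -p pics; cat > h.py <<'E'
import numpy as np, cv2
from plant import bot, viewer
def K(c):
    f=c["frame"].shape[0]/2/np.tan(np.radians(c["fov_y"])/2)
    return np.array([[f,0,c["cx"]],[0,f,c["cy"]],[0,0,1.]])
def ray(c,uv):
    p=cv2.undistortPoints(np.array([[uv]],float),K(c),np.array(c["dist_coeffs"],float)).ravel()
    T=np.array(c["T"]); d=T[:3,:3]@np.array([p[0],p[1],1]); return T[:3,3],d/np.linalg.norm(d)
def onz(c,uv,z):
    o,d=ray(c,uv); return o+d*(z-o[2])/d[2]
def proj(c,P):
    T=np.linalg.inv(np.array(c["T"])); 
    return cv2.projectPoints(np.array(P,float).reshape(-1,1,3),cv2.Rodrigues(T[:3,:3])[0],T[:3,3],K(c),np.array(c["dist_coeffs"],float))[0].reshape(-1,2)
def save(c,n,box=None,s=1):
    f=c["frame"][:,:,::-1]
    if box: f=f[box[1]:box[3],box[0]:box[2]]
    cv2.imwrite("pics/"+n,cv2.resize(f,None,fx=s,fy=s,interpolation=cv2.INTER_CUBIC))
E
python3 - <<'E'
from h import *
np.set_printoptions(precision=1,suppress=True)
o=bot.get_obs();print(o)
ims=[]
for n in("top","side"):
    c=viewer.capture(n); save(c,n+".png"); print(n,np.array(c["T"]))
    for t in("block_mid","catch_pad","lane","spare","oilcan","coupling","drill"):
        for r in viewer.recognise(t,c)[:4]: print(t,np.round(r["centre"]),round(r["score"],2), onz(c,r["centre"],60 if t in("block_mid","catch_pad")else 20))
E
```

```text
{'time': 0.0, 'joint_positions': array([ 1.1,  0.3,  1.5, -0. ,  1.3, -0.1]), 'dq': array([ 0., -0.,  0.,  0.,  0.,  0.]), 'tau': array([  0. , -43.1, -24.4,   0.1,   0.1,  -0. ]), 'tool_pos': array([182.7, 491.8, 226.1]), 'tcp_rot': array([-3.1, -0. ,  2.8]), 'contact_force': array([-0.5,  0.4,  1.1]), 'moment': array([0.1, 0. , 0.1]), 'finger_force': 0.0, 'grip_width': 92.05644085729365}
top [[   0.    -1.     0.1  433.9]
 [  -1.    -0.     0.    66.1]
 [  -0.    -0.1   -1.  1207.6]
 [   0.     0.     0.     1. ]]
block_mid [377. 184.] 0.82 [582.5 -40.1  60. ]
block_mid [467. 176.] 0.81 [ 604.6 -246.2   60. ]
block_mid [344. 264.] 0.58 [395.5  32.9  60. ]
block_mid [386. 186.] 0.56 [577.  -60.5  60. ]
catch_pad [363. 162.] 0.72 [631.6  -5.4  60. ]
catch_pad [353. 225.] 0.38 [485.7  14.4  60. ]
catch_pad [410. 142.] 0.26 [ 680.9 -113.6   60. ]
lane [387. 189.] 0.97 [575.3 -66.9  20. ]
spare [352. 224.] 0.63 [489.6  15.1  20. ]
oilcan [333. 129.] 0.96 [717.7  65.7  20. ]
coupling [387. 189.] 0.65 [574.1 -66.5  20. ]
drill [187. 276.] 0.65 [354.9 400.5  20. ]
side [[   1.    -0.2    0.2  342.5]
 [  -0.2   -0.6    0.7 -792.6]
 [  -0.    -0.8   -0.7  848. ]
 [   0.     0.     0.     1. ]]
block_mid [332. 329.] 0.81 [ 507.9 -264.8   60. ]
block_mid [252. 249.] 0.8 [386.4  -8.   60. ]
block_mid [380. 328.] 0.78 [ 600.3 -285.4   60. ]
block_mid [288. 318.] 0.76 [ 430.1 -219.    60. ]
catch_pad [354. 238.] 0.7 [627.  -27.4  60. ]
lane [334. 241.] 0.82 [590.4  10.2  20. ]
spare [294. 252.] 0.6 [486.8  -3.2  20. ]
oilcan [377. 215.] 0.88 [727.3  78.3  20. ]
coupling [285. 278.] 0.96 [449.4 -77.   20. ]
coupling [352. 238.] 0.35 [636.6  11.9  20. ]
drill [228. 144.] 0.59 [381.5 510.6  20. ]
```

```bash
python3 - <<'E'
import cv2
a=cv2.imread("pics/top.png")[90:310,270:500]; b=cv2.imread("pics/side.png")[140:370,200:440]
cv2.imwrite("pics/topc.png",cv2.resize(a,(736,570*736//596) if 0 else None,fx=2.6,fy=2.6,interpolation=3) if 1 else a)
cv2.imwrite("pics/sidec.png",cv2.resize(b,None,fx=2.5,fy=2.5,interpolation=3))
E
```

```text
(no output)
```

View pics/topc.png

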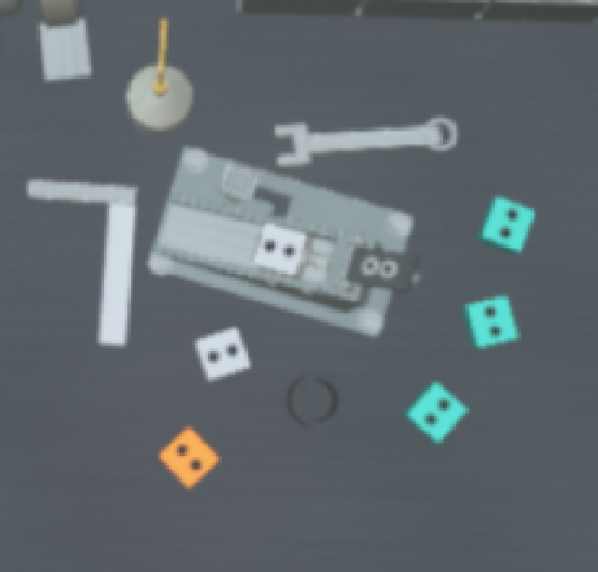

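View pics/sidec.png

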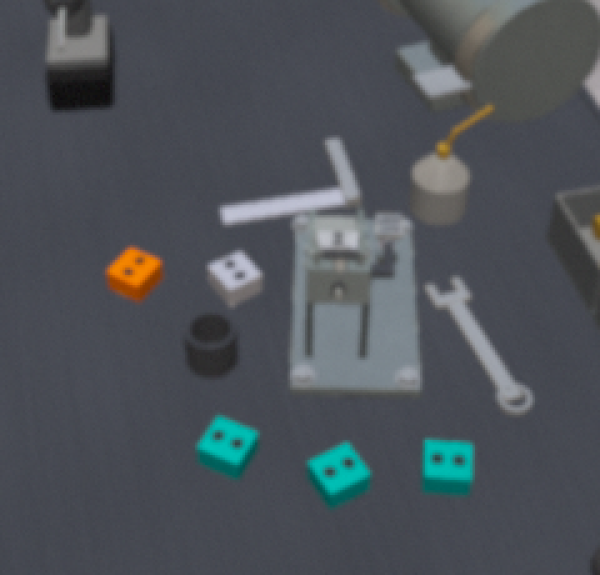

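The nest block is the bright one in the jig, at top px (378,186). Look-alikes: the spare, bright on the bench, at (355,226); orange at (342,266); turquoise at (465,176), (459,213) and (438,248). The pad is at (361,159) on the +x side, and the lane runs toward +y. Next I'll fit the lane pose.

```bash
python3 - <<'E'
from h import *
from scipy.optimize import least_squares
np.set_printoptions(precision=2,suppress=True)
c=viewer.capture("top"); s=viewer.capture("side")
q=lambda u,v:(270+u/2.6,90+v/2.6)
cor=[onz(c,q(*p),5)[:2] for p in((184,148),(412,215),(378,335),(150,270))]
for a,b in((1,0),(2,3)):
    d=cor[a]*-1+cor[b]; print("yaw",np.degrees(np.arctan2(d[1],d[0])))
print("block",onz(c,q(281,249),86),"pad",onz(c,q(238,180),60))
# fit x,y,yaw to top pixels of block top and pad, side pixels
sq=lambda u,v:(200+u/2.5,140+v/2.5)
t=np.radians(22)
def W(p):
    x,y,a=p; R=lambda l,w:np.array([x+l*np.cos(a)+w*np.sin(a)*-1, y+l*np.sin(a)+w*np.cos(a)])
    return [np.r_[R(24*np.sin(t),0),64+24*np.cos(t)],np.r_[R(60,-50),60],np.r_[R(122*np.cos(t),0),18]]
obs_t=[q(281,249),q(238,180)]; obs_s=[sq(337,239),sq(389,221)]
def f(p):
    w=W(p); return np.r_[(proj(c,w[:2])-obs_t).ravel(),(proj(s,w[:2])-obs_s).ravel()]
r=least_squares(f,[580,-40,np.radians(74)]); x,y,a=r.x; print(x,y,np.degrees(a),r.fun); 
print(np.array(W(r.x)))
E
```

```text
yaw 75.00924337918546
yaw 75.62696767100729
block [574.01 -39.32  86.  ] pad [638.    -2.31  60.  ]
573.7466717200255 -46.43617291979244 74.51643406020123 [-0.66 -0.98 -0.15  0.02 -0.15  0.45 -0.6   1.2 ]
[[576.15 -37.77  86.25]
 [637.95  -1.96  60.  ]
 [603.94  62.57  18.  ]]
```

```bash
cat >> h.py <<'E'
from scipy.spatial.transform import Rotation as Ro
def delta(pos,yaw_deg,roll=np.pi,pitch=0):
    o=bot.get_obs(); R=Ro.from_euler("xyz",o["tcp_rot"]); G=Ro.from_euler("xyz",[roll,pitch,np.radians(yaw_deg)])
    print("pos",np.round(o["tool_pos"],1),"rpy",np.round(np.degrees(o["tcp_rot"]),2),"F",np.round(o["contact_force"],1),"w",round(o["grip_width"],1),"t",o["time"])
    print("shift/100",np.round(R.inv().apply(np.array(pos)-o["tool_pos"])/100,3),"turn/pi",np.round((R.inv()*G).as_rotvec()/np.pi,4))
E
python3 -c "
from h import *
delta([613.6,6,200],75)"
```

```text
pos [182.9 492.1 226.8] rpy [179.99   0.   159.61] F [-0.  -0.7 -0.4] w 91.7 t 0.9
shift/100 [-5.731 -3.056  0.267] turn/pi [ 0.     -0.      0.4701]
```

```bash
python3 -m handwheel '-0.3 -0.1 -0.5 0 0 0 -0.32;-0.65 -0.3 -0.5 0 0 0 -0.32;-1 -0.5 -0.5 0 0 0 -0.32;-1 -0.5 -0.5 0 0 0 -0.32' && python3 -m handwheel '-0.35 -0.18 0 0 0 0 -0.32;-0.7 -0.35 0 0 0 0 -0.32;-1 -0.5 0 0 0 0 -0.32;-1 -0.5 0 0 0 0 -0.32' && python3 -m handwheel '-0.35 -0.18 0 0 0 0 -0.32;-0.7 -0.35 0 0 0 0 -0.32;-1 -0.5 0 0 0 0 -0.32;-1 -0.5 0 0 0 0 -0.32' && python3 -m handwheel '-0.35 -0.18 0 0 0 0 -0.32;-0.7 -0.35 0 0 0 0 -0.32;-1 -0.5 0 0 0 0 -0.32;-1 -0.5 0 0 0 0 -0.32'; python3 -c "
from h import *
delta([613.6,6,200],75)"
```

```text
time: 1.23
tool_pos: [262.3, 407.5, 278.0]
tcp_rot: [3.14, 0.003, 2.783]
contact_force: [0.7, 0.5, 0.0]
grip_width: 69.8
finger_force: 0.0
time: 1.57
tool_pos: [338.7, 325.3, 276.6]
tcp_rot: [-3.141, 0.002, 2.781]
contact_force: [1.0, -0.6, -0.6]
grip_width: 43.3
finger_force: 0.0
time: 1.9
tool_pos: [414.9, 244.0, 276.4]
tcp_rot: [-3.141, 0.002, 2.781]
contact_force: [-0.8, -1.1, 0.5]
grip_width: 31.7
finger_force: 0.0
time: 2.23
tool_pos: [491.0, 162.5, 276.1]
tcp_rot: [-3.141, 0.001, 2.782]
contact_force: [-0.9, -0.4, -0.2]
grip_width: 31.4
finger_force: 0.0
pos [491.  162.5 276.1] rpy [-1.7995e+02  8.0000e-02  1.5939e+02] F [-0.9 -0.4 -0.2] w 31.4 t 2.2333
shift/100 [-1.697 -1.033  0.764] turn/pi [1.000e-04 5.000e-04 4.688e-01]
```

```bash
python3 -m handwheel '-0.3 -0.2 0 0 0 0.25 -0.32;-0.6 -0.4 0 0 0 0.25 -0.32;-0.9 -0.6 0 0 0 0.25 -0.32;-1 -0.6 0 0 0 0.25 -0.32;-1 -0.6 0 0 0 0.25 -0.32;-1 -0.6 0 0 0 0.25 -0.32;-1 -0.6 0 0 0 0.25 -0.32;-1 -0.6 0 0 0 0.25 -0.32'; python3 -c "
from h import *
delta([613.6,6,200],75)"
```

```text
time: 2.9
tool_pos: [560.6, 75.7, 276.4]
tcp_rot: [-3.141, -0.001, 2.0]
contact_force: [-0.5, 0.7, 1.0]
grip_width: 30.9
finger_force: 0.0
pos [560.6  75.7 276.4] rpy [-1.7998e+02 -5.0000e-02  1.1457e+02] F [-0.5  0.7  1. ] w 30.9 t 2.9
shift/100 [-0.855  0.192  0.764] turn/pi [-2.000e-04 -2.000e-04  2.198e-01]
```

```bash
python3 -m handwheel '-0.3 0.05 0.2 0 0 0.22 -0.32;-0.6 0.1 0.4 0 0 0.22 -0.32;-0.85 0.19 0.6 0 0 0.22 -0.32;-0.855 0.19 0.76 0 0 0.22 -0.32;-0.855 0.19 0.76 0 0 0.22 -0.32;-0.855 0.19 0.76 0 0 0.22 -0.32;-0.855 0.19 0.76 0 0 0.22 -0.32'; python3 - <<'E'
from h import *
np.set_printoptions(precision=1,suppress=True)
delta([613.6,6,75],75)
c=viewer.capture("wrist"); save(c,"w1.png"); print(np.array(c["T"]))
for t in("block_mid","catch_pad"):
    for r in viewer.recognise(t,c)[:4]: print(t,np.round(r["centre"]),round(r["score"],2), onz(c,r["centre"],86 if t=="block_mid" else 60))
x,y,a=573.7,-46.4,np.radians(75);e=np.array([np.cos(a),np.sin(a)]);n=np.array([-e[1],e[0]])
L=lambda l,w,z:np.r_[np.array([x,y])+l*e+w*n,z]
P=[L(9,0,86),L(45,-37,60),L(75,-37,60),L(75,-63,60),L(45,-63,60),L(113,21,18),L(113,-21,18)]
pp=proj(c,P); print(pp)
f=c["frame"][:,:,::-1].copy()
for p in pp: cv2.circle(f,tuple(int(v) for v in p),2,(0,0,255),-1)
cv2.imwrite("pics/w1.png",f)
E
```

```text
time: 3.48
tool_pos: [613.6, 5.5, 200.1]
tcp_rot: [-3.14, -0.0, 1.309]
contact_force: [-0.2, -0.2, -0.2]
grip_width: 31.2
finger_force: 0.0
pos [613.6   5.5 200.1] rpy [-179.9   -0.    75. ] F [-0.2 -0.2 -0.2] w 31.2 t 3.4833
shift/100 [0.  0.  1.3] turn/pi [-0. -0. -0.]
[[  1.   -0.2  -0.1 631.8]
 [ -0.3  -0.9  -0.3  75.8]
 [ -0.    0.3  -1.  359.6]
 [  0.    0.    0.    1. ]]
block_mid [301. 242.] 0.83 [582.9 -34.4  86. ]
block_mid [129. 203.] 0.72 [440.8  43.7  86. ]
catch_pad [342. 202.] 0.65 [629.3 -13.7  60. ]
[[294.9 247.4]
 [333.7 202.8]
 [334.  172.9]
 [361.  173. ]
 [360.  202.9]
 [278.2 130.1]
 [317.8 130.1]]
```

View pics/w1.png

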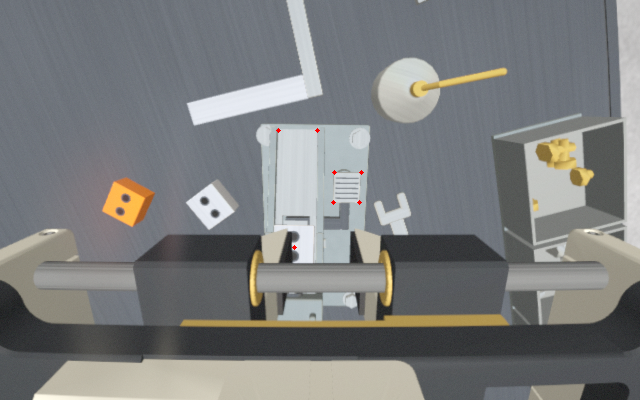

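The overlay falls on the pad corners and the channel mouth within about a pixel, so the pose is good. Descending to just above the pad.

```bash
python3 -m handwheel '0 0 0.3 0 0 0 -0.32;0 0 0.6 0 0 0 -0.32;0 0 0.85 0 0 0 -0.32;0 0 1 0 0 0 -0.32' && python3 -m handwheel '0 0 0.15 0 0 0 -0.32;0 0 0.3 0 0 0 -0.32;0 0 0.3 0 0 0 -0.32'; python3 - <<'E'
from h import *
delta([613.6,6,60],75)
c=viewer.capture("wrist"); s=viewer.capture("side")
a=c["frame"][120:320,200:450,::-1]; b=s["frame"][160:310,270:400,::-1]
cv2.imwrite("pics/w2.png",cv2.resize(a,None,fx=3,fy=3,interpolation=3)); cv2.imwrite("pics/s2.png",cv2.resize(b,None,fx=4,fy=4,interpolation=3))
E
```

```text
time: 3.97
tool_pos: [612.5, 5.1, 98.2]
tcp_rot: [-3.138, 0.0, 1.312]
contact_force: [0.0, -0.4, 0.1]
grip_width: 31.2
finger_force: 0.0
time: 4.22
tool_pos: [612.0, 5.1, 68.0]
tcp_rot: [-3.137, 0.001, 1.312]
contact_force: [-0.5, 0.4, -0.5]
grip_width: 31.0
finger_force: 0.0
pos [612.    5.1  68. ] rpy [-1.7971e+02  3.0000e-02  7.5150e+01] F [-0.5  0.4 -0.5] w 31.0 t 4.2167
shift/100 [0.013 0.013 0.08 ] turn/pi [-0.0016  0.0002  0.0008]
```

View pics/w2.png

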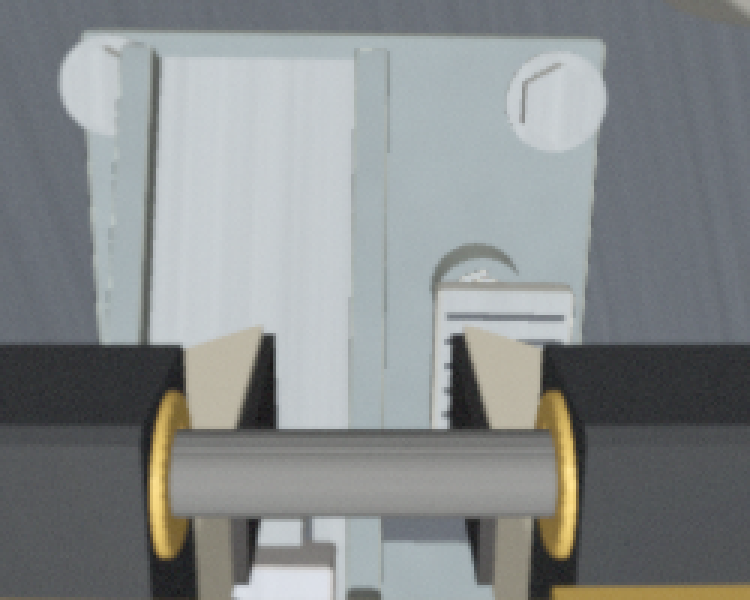

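View pics/s2.png

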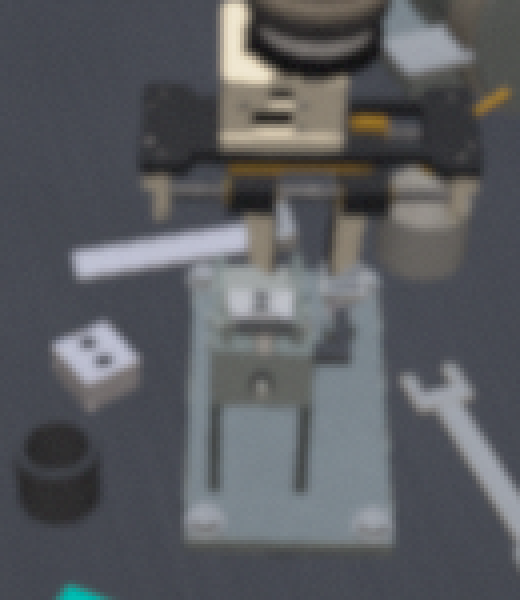

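The finger tips straddle the channel's near rail. The left one is inside the channel and the right one is over the pad. Now to feel for the pad.

```bash
python3 -m handwheel '0.01 0.01 0.04 0 0 0 -0.32;0.01 0.01 0.04 0 0 0 -0.32;0.01 0.01 0.04 0 0 0 -0.32'; python3 -m handwheel '0 0 0.05 0 0 0 -0.32;0 0 0.05 0 0 0 -0.32;0 0 0.05 0 0 0 -0.32'
```

```text
time: 4.57
tool_pos: [615.5, 5.2, 67.5]
tcp_rot: [3.14, -0.0, 1.31]
contact_force: [0.5, -0.2, -0.2]
grip_width: 31.5
finger_force: 0.0
time: 4.82
tool_pos: [614.9, 5.2, 61.6]
tcp_rot: [-3.141, -0.0, 1.309]
contact_force: [-0.0, 0.2, -0.2]
grip_width: 31.1
finger_force: 0.0
```

```bash
python3 -m handwheel '0 0 0.06 0 0 0 -0.32;0 0 0.12 0 0 0 -0.32;0 0 0.12 0 0 0 -0.32;0 0 0.12 0 0 0 -0.32;0 0 0.12 0 0 0 -0.32;0 0 0.12 0 0 0 -0.32'; python3 - <<'E'
from h import *
delta([614.9,5.2,49],75)
c=viewer.capture("wrist"); s=viewer.capture("side")
a=c["frame"][120:320,200:450,::-1]; b=s["frame"][160:310,270:400,::-1]
a=cv2.resize(a,(500,400));b=cv2.resize(b,(300,346),interpolation=3)
o=np.zeros((400,800,3),np.uint8);o[:,:500]=a;o[:346,500:]=b;cv2.imwrite("pics/m3.png",o)
E
```

```text
time: 5.32
tool_pos: [616.1, 5.4, 50.3]
tcp_rot: [3.139, -0.001, 1.309]
contact_force: [-0.1, 1.3, 6.2]
grip_width: 31.2
finger_force: 4.0
pos [616.1   5.4  50.3] rpy [ 1.7986e+02 -5.0000e-02  7.5010e+01] F [-0.1  1.3  6.2] w 31.2 t 5.3167
shift/100 [-0.005 -0.011  0.013] turn/pi [ 0.0008 -0.0003  0.0001]
```

View pics/m3.png

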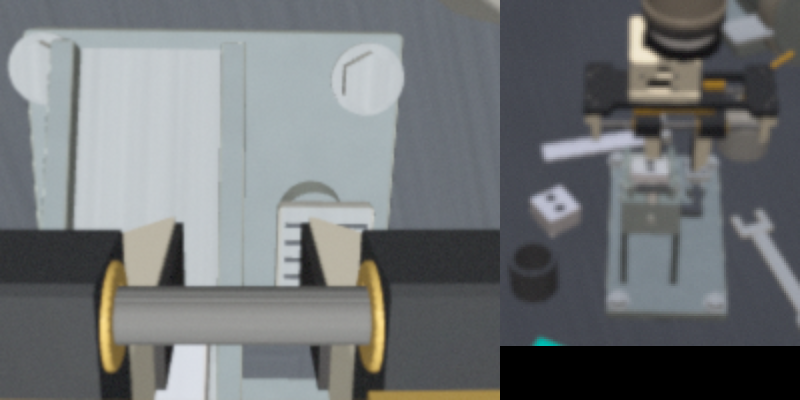

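The wrist reads 6.2 N upward from the pad spring and about 1.3 N down-lane, so the block is leaning on the finger. In the side view the block has moved out of the nest to the finger. I'll press 1 mm more, hold, and check once.

```bash
python3 -m handwheel '0 0 0.01 0 0 0 -0.32;0 0 0.01 0 0 0 -0.32;0 0 0.01 0 0 0 -0.32;0 0 0.01 0 0 0 -0.32;0 0 0.01 0 0 0 -0.32;0 0 0.01 0 0 0 -0.32;0 0 0.01 0 0 0 -0.32;0 0 0.01 0 0 0 -0.32'; python3 - <<'E'
from h import *
delta([614.9,5.2,49],75)
s=viewer.capture("side"); save(s,"s4.png",(300,185,380,245),8)
x,y,a=573.7,-46.4,np.radians(75);e=np.array([np.cos(a),np.sin(a)]);t=np.radians(22)
for X in (0,10,20,30,40): print(X,np.round(proj(s,[np.r_[np.array([x,y])+(X*np.cos(t)+24*np.sin(t))*e,64-X*np.sin(t)+24*np.cos(t)]]),1))
print([ (np.round(r["centre"],1),round(r["score"],2)) for r in viewer.cut_out("block_mid",s)])
E
```

```text
time: 6.08
tool_pos: [616.1, 5.4, 50.1]
tcp_rot: [3.139, -0.001, 1.309]
contact_force: [-2.7, 2.6, 10.7]
grip_width: 30.8
finger_force: 6.5
pos [616.1   5.4  50.1] rpy [ 1.7983e+02 -5.0000e-02  7.5010e+01] F [-2.7  2.6 10.7] w 30.8 t 6.0833
shift/100 [-0.005 -0.012  0.011] turn/pi [ 0.001  -0.0003  0.0001]
0 [[334.6 236. ]]
10 [[334.5 234.4]]
20 [[334.4 232.8]]
30 [[334.3 231.3]]
40 [[334.2 229.7]]
[(array([250.6, 251.7]), 0.78), (array([332.9, 327.7]), 0.75), (array([336.4, 235.8]), 0.69), (array([379.4, 327. ]), 0.62)]
```

View pics/s4.png

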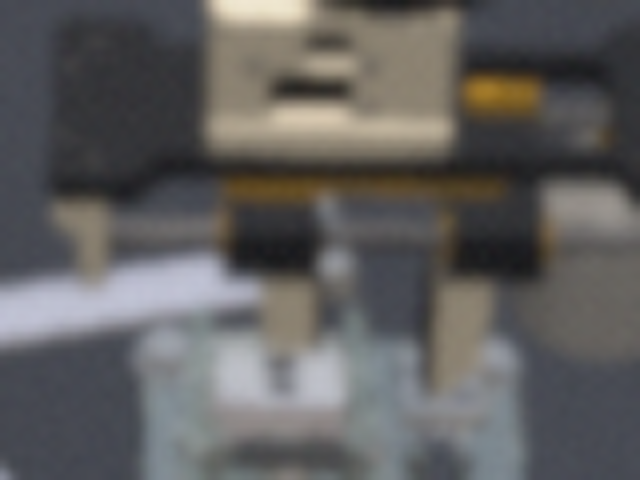

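The pad is on its stop: force rose to 10.7 N with only 0.2 mm of travel. The block top's centre is now at side px (335,231.5), against 235.7 in the nest. That puts it about 25 mm down the run-out, touching the finger.

```bash
python3 -c "
from plant import bot
print(bot.close_job())"
```

```text
the job is handed in; nothing more can be done
None
```

I pressed the pad down to its stop with one finger and stopped the block against the other, about 25 mm down the run-out, then handed the job in holding that pose; the hand-in returned no verdict.

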